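# Wake the washer panel and hold the enabling lever at run

## Robot

A 6-joint arm with a two-finger parallel gripper is mounted at the origin on a cart in front of the work surface, level with it; the furniture and walls round the work are solid. World frame = base frame: x ahead of the robot, y to its left, z up, the work surface at z = 0. Lengths are in m, angles in degrees, forces in N, time in s.
With the tool pointing down it reaches from about 0.35 to 0.725 m from the base axis. Payload 6 kg.
Tool frame: the origin (TCP) lies at the very end of the fingers, on their centre line; the grasp point (between the pads) lies 19 mm behind it; z points along the fingers, y is the line along which they close (so a half turn about z gives the same grasp; the last joint's range is limited). The gripper opens to 85 mm and grips with 20 to 120 N. Pads are 22 mm wide; open, the fingers measure 114 mm over their backs; the gripper's body (76 mm by 85 mm) begins 54 mm behind the grasp point. The pads swing forward as they close: fully open they stand 13 mm farther back than shut.
Start: joints at [-57.943, 2.303, 4.859, 0, -92.561, -19.12], TCP at [0.134, -0.585, 0.209] pointing down, gripper open.
Joint ranges: [-146.85, 146.85], [-73.84, 115.35], [-62.03, 85.46], [-188.31, 113.3], [-161.28, -10.13], [-171.36, 171.36]. Speed limits (degrees/s): [147.25, 147.25, 172.46, 180, 180, 180].

## Interface

Orientations are given as a 3x3 rotation matrix whose columns are the frame's x, y, z axes.
In Python, from plant import robot, cams gives the robot as it stands.
- The arm moves only by the tool apply_moves, never from a script. Its argument "increments" is a list of rows, each a list of 7 numbers: the closure, from -1 (fully open) to 1 (shut), then the shift along the tool's x, y, z as a fraction of full scale, then the turn, a rotation vector about the tool's x, y, z as a fraction of full scale. In form: [[fingers, tx, ty, tz, wx, wy, wz], ...]. A call has exactly 10 rows; each row shifts and turns the commanded pose from where the row before left it, along the tool's axes as they then stand; what a row does not reach is not made up. Full scale, the value 1, is 50 cm for a shift and 6 degrees for a turn. A row lasts 1/8 s, in which the tool goes at most 62.5 mm and 10.7 degrees, less where a joint would pass 70% of its speed; a pose out of reach is approached as far as the arm can. A call with a number of a shift or a turn outside -1 to 1 is refused whole. A call with a gripper value outside its range is refused whole. The fingers move at their own pace and stop on an object; "force" is the grip in N (left out, the last holds). Time passes only in rows, so rows that do not move let the fingers close, or fill a call up. It gives the time, the measured TCP pose, the force, the opening and the grip force at its end, in the units of the state.
- robot.observe(): the state, without advancing time (a new reading comes with each control period).
- cams.snapshot(name): name is "scene" or "top"; returns (picture, depth): 480x640x3 uint8, red, green, blue; 480x640 float32, m along the optical axis (not along the pixel's ray), 0 where there is no reading.
- cams.camera_info(name): a dict with "fx", "fy", "cx", "cy" (pixels), "k1" (the pictures are not rectified: a ray, as slopes to the right and down, at radius r is drawn at 1 + k1 r^2 times it, then the intrinsics apply), "cam_to_world" (4x4, takes a point from camera to world coordinates). Camera axes: x right, y down, z forward; pixel columns grow to the right and rows downward; lengths in m; the calibration is good to about 2 mm. A picture is of the moment at which its call begins. camera_info takes no time and is no camera call.
- robot.hand_in(): hands the job in; it is judged then, once.
The state is a dict: "t": time; "joint_positions": joint angles; "joint_vel": joint speeds; "tau": joint torques, N m; "tcp_pos": TCP position; "orientation": TCP orientation; "force": force on the tool from outside, world axes, zero at the start; "torque": the same for the moment, N m; "finger_gap": opening from 0.0 (shut) to 1.0 (fully open); "grip_force": force on a finger pad.
Only numpy, scipy, OpenCV 4.12 (cv2) and the standard library are available. Lean on these libraries where they do the work, as an engineer would, in place of code of your own. Each camera call takes 0.05 s, during which the arm holds its last target. There are 200 camera calls.

## Task

Wake the washer control panel on the plywood test board by pressing its green, then its yellow, then its blue key, one at a time, each well down and let spring back up. Then press the red pad of the spring-loaded enabling lever beside it down to its middle run position, pointer in the green band (never right down into the red, which trips the safety stop), and keep it there: the program finishes while still holding the lever at run. Leave the loose pulley, pipe coupling and battery around the board where they stand.

Things in the scene. Friction and masses are not known exactly. Their poses are not given: they have to be found in the camera images.
- test_board: plywood test board lying flat on the table, fixed, 190 (x) x 330 (y) x 15 mm; origin at the centre of its underside, z up. It carries the key panel and the lever unit side by side along its y, either one on either side, both parallel to the board
- panel: white washer control panel, fixed on the board, 130 (x) x 152 (y) x 22 mm; origin at the centre of its underside, 15 mm above the table; x points away from the robot side, y along the row of keys. The key row runs along y at x = -22 mm; dark display and lamps behind it are flat dummies
- key_green (a joint): press travel (m) of the green key: 0 = up, 0.006 = fully down; spring needs 1.5 N to start and 5 N fully down, springs back up when let go
- key_green_top (a point): centre of the flat top of the green round key (26 mm across, in a black ring 42 mm across). Up, it stands 59 mm above the table and 10 mm above its ring; z up. The three keys stand in one straight row, 50 mm centre to centre, in any order of colours; counts as pressed from 4 mm of travel
- key_yellow (a joint): press travel (m) of the yellow key: 0 = up, 0.006 = fully down; spring needs 1.5 N to start and 5 N fully down, springs back up when let go
- key_yellow_top (a point): centre of the flat top of the yellow round key (26 mm across, in a black ring 42 mm across). Up, it stands 59 mm above the table and 10 mm above its ring; z up. The three keys stand in one straight row, 50 mm centre to centre, in any order of colours; counts as pressed from 4 mm of travel
- key_blue (a joint): press travel (m) of the blue key: 0 = up, 0.006 = fully down; spring needs 1.5 N to start and 5 N fully down, springs back up when let go
- key_blue_top (a point): centre of the flat top of the blue round key (26 mm across, in a black ring 42 mm across). Up, it stands 59 mm above the table and 10 mm above its ring; z up. The three keys stand in one straight row, 50 mm centre to centre, in any order of colours; counts as pressed from 4 mm of travel
- lever_unit: three-position enabling (dead-man) lever unit, fixed on the board: dark steel plate 150 (x) x 110 (y) x 6 mm; origin at the centre of its underside, 15 mm above the table. The lever's pivot lies along y at x = +45 mm, 46 mm above the origin; the lever reaches from it towards -x.
- lever_scale (a point): middle of the green band (run) on the upright white scale plate that stands beside the lever's free end, on its +y side, facing the robot; red band (stop) lower down. Plate 18 mm wide (35 to 53 mm from the lever's middle), top 101 mm above the table; fixed. A black pointer on the lever moves in front of it
- lever (a joint): angle of the lever (rad): 0 = released, raised 0.25 rad above level; grows as its free end is pressed down; 0.14 to 0.26 = run (green band, aim at 0.20, lever nearly level); beyond 0.33 = red, beyond 0.34 trips the stop; 0.40 = hard stop. Sprung back to 0: on the pad it takes about 3 N to start, 6.5 N at run, 9.5 N at the hard stop. No catch: it rises as soon as it is let go
- lever_pad (a point): centre of the top of the red ribbed pad (40 mm along the lever x 46 mm wide), 95 mm from the lever's pivot; moves with the lever. Its height above the table: 94 mm released, 81 mm at 0.14 rad, 75 mm at 0.20, 70 mm at 0.26, 62 mm at 0.34, 56 mm at the hard stop
- motor_pulley: loose light-coloured pulley, 63 mm across, 22 mm high, flat on the table beside the board; origin at the centre of its underside; leave alone
- drain_coupling: loose white pipe coupling, 42 mm across, 50 mm high, upright on the table beside the board; origin at the centre of its underside; leave alone
- cell_1: loose green and white battery, 15 mm across, 50 mm high, upright on the table beside the board; origin at the centre of its underside; leave alone

How it is judged:
By the outcome, as a careful person would: the job done as asked, in the order asked, and still so for the second after the job is handed in, while the arm keeps its last pose, push and grip.
It also fails if it takes over 51 s, if anything falls off the work surface, if the arm or the gripper's body presses on something with over 40 N, if the wrist force passes 120 N, or if a joint passes its speed limit or range.

## Working session

There is one attempt and no reset: what is moved stays moved. The work goes in short steps, Python scripts to look and compute and a tool call to move; the robot and the scene stay as the last step left them, time stands still between calls to the robot, and variables do not carry over. Pictures are saved under pics/ and viewed, at most 10 in all, crops included, and the job is handed in when it is done.

Besides the shell and the picture viewer there is one more tool, called after "Emit:" as a command line: name --pt "numbers of a row" for each row, then --argument value for the rest. apply_moves: Moves the arm, as the interface text tells. Its arguments: {"type":"object","properties":{"increments":{"type":"array","items":{"type":"array","items":{"type":"number"}}},"force":{"type":"number"}},"required":["increments"]}

```bash
mkdir -p pics; cat > h.py <<'E'
import numpy as np, cv2
from plant import robot, cams
def ray(name,u,v):
    c=cams.camera_info(name); K=np.array([[c['fx'],0,c['cx']],[0,c['fy'],c['cy']],[0,0,1.]])
    p=cv2.undistortPoints(np.array([[[u,v]]],float),K,np.array([c['k1'],0,0,0.]))[0,0]
    T=np.array(c['cam_to_world']); return T[:3,3],T[:3,:3]@np.array([p[0],p[1],1])
def onz(name,u,v,z):
    o,d=ray(name,u,v); return o+d*(z-o[2])/d[2]
E
python3 - <<'E'
from h import *
for n in ("scene","top"):
    im,d=cams.snapshot(n); cv2.imwrite(f"pics/{n}0.png",im[:,:,::-1]); np.savez(f"/tmp/{n}.npz",im=im,d=d)
    print(n,np.round(cams.camera_info(n)['cam_to_world'],3).tolist())
s=robot.observe(); print(s['t'],s['tcp_pos'],np.round(s['orientation'],3),s['force'],s['finger_gap'])
E
```

```text
scene [[0.68, -0.374, 0.631, 0.04], [-0.733, -0.35, 0.583, -0.456], [0.003, -0.859, -0.513, 0.519], [0.0, 0.0, 0.0, 1.0]]
top [[0.018, -0.998, 0.065, 0.501], [-1.0, -0.018, 0.001, 0.017], [0.0, -0.065, -0.998, 0.981], [0.0, 0.0, 0.0, 1.0]]
0.1 [ 0.13432496 -0.58443258  0.20784823] [[-0.975 -0.224 -0.   ]
 [-0.224  0.975  0.002]
 [ 0.     0.002 -1.   ]] [-0.33408782  0.48123788 -0.22768967] 0.9981093745649147
```

View pics/top0.png

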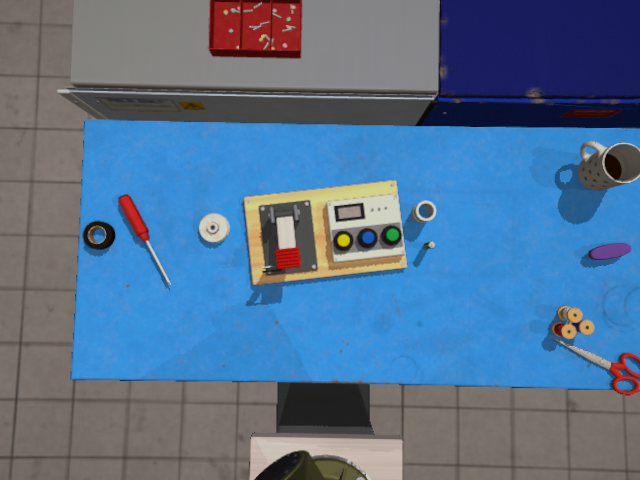

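View pics/scene0.png

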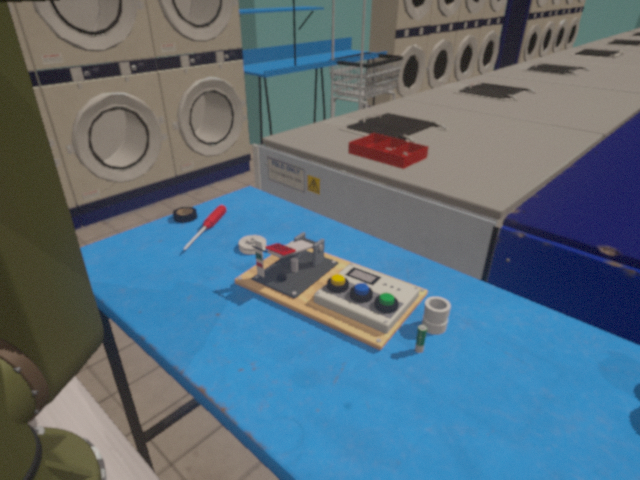

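The top view shows yellow, blue and green keys at about (344,241), (368,238) and (392,235). The red pad is at (288,258), the scale at (268,268), the coupling at (424,211) and the battery at (430,245).

```bash
python3 - <<'E'
from h import *
R={'green':((50,85),.059),'yellow':((22,34),.059),'blue':((100,120),.059),'red':((0,6),.094)}
box={'top':dict(green=(378,220,408,250),yellow=(330,228,358,255),blue=(355,225,381,252),red=(270,240,305,272)),
'scene':dict(green=(372,288,402,314),yellow=(325,270,350,295),blue=(347,280,374,305),red=(262,238,300,262))}
P={}
for n in ('top','scene'):
    D=np.load(f'/tmp/{n}.npz'); im=D['im']; d=D['d']; hsv=cv2.cvtColor(im,cv2.COLOR_RGB2HSV)
    for k,((a,b),z) in R.items():
        x0,y0,x1,y1=box[n][k]; h=hsv[y0:y1,x0:x1]
        m=((h[...,0]>=a)&(h[...,0]<=b)&(h[...,1]>130)&(h[...,2]>60)).astype(np.uint8)
        if k=='blue': m&=(h[...,2]>60).astype(np.uint8)
        _,l,st,c=cv2.connectedComponentsWithStats(m); i=1+np.argmax(st[1:,4]) if k!='red' else None
        if k=='red':
            ys,xs=np.nonzero(m); r=cv2.minAreaRect(np.c_[xs,ys].astype(np.float32)); u,v=r[0]; a_=r[1:]
        else: u,v=c[i]; a_=st[i].tolist()
        u+=x0; v+=y0; P[n,k]=(u,v)
        print(n,k,round(u,1),round(v,1),a_,np.round(onz(n,u,v,z),4))
for k in R:
    A=[];B=[]
    for n in('top','scene'):
        o,d=ray(n,*P[n,k]); d/=np.linalg.norm(d); M=np.eye(3)-np.outer(d,d); A.append(M);B.append(M@o)
    x=np.linalg.solve(sum(A),sum(B)); print(k,'tri',np.round(x,4))
im=np.load('/tmp/top.npz')['im'][170:300,230:450,::-1]; cv2.imwrite('pics/crop1.png',cv2.resize(im,None,fx=3.6,fy=3.6,interpolation=cv2.INTER_CUBIC))
E
```

```text
top green 392.1 234.3 [8, 8, 13, 13, 135] [ 0.5735 -0.1265  0.059 ]
top yellow 343.2 240.0 [7, 6, 13, 13, 142] [ 0.5602 -0.0275  0.059 ]
top blue 367.8 237.0 [6, 6, 14, 13, 138] [ 0.567  -0.0774  0.059 ]
top red 287.6 257.8 ((19.801239013671875, 24.07990074157715), 84.2894058227539) [0.5212 0.0819 0.094 ]
scene green 386.9 298.5 [8, 6, 14, 10, 109] [ 0.5679 -0.131   0.059 ]
scene yellow 337.6 278.7 [6, 4, 14, 11, 109] [ 0.5556 -0.0317  0.059 ]
scene blue 361.6 288.8 [8, 4, 14, 11, 115] [ 0.5607 -0.0824  0.059 ]
scene red 262.0 238.0 ((0.0, 0.0), 0.0) [0.5218 0.1335 0.094 ]
green tri [ 0.5739 -0.1273  0.0538]
yellow tri [ 0.5604 -0.0277  0.0547]
blue tri [ 0.5673 -0.0778  0.0533]
red tri [0.5082 0.0909 0.1165]
```

View pics/crop1.png

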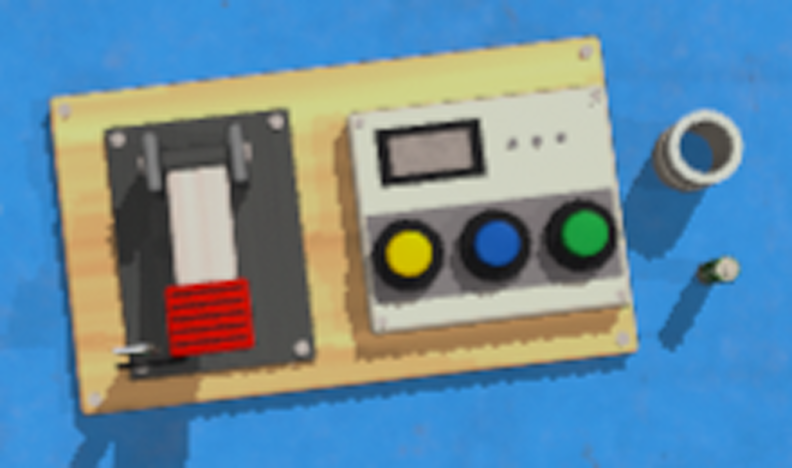

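The key spacing comes out at 99.9 mm in total, matching the 50 mm pitch. The board is yawed about 7.6°, and the pad sits where the given geometry puts it. I'll start towards green with the fingers shut.

Emit:
apply_moves --pt "1 0 0 0 0 0 0.89" --pt "1 -0.06 0.048 0 0 0 0" --pt "1 -0.06 0.048 0 0 0 0" --pt "1 -0.06 0.048 0 0 0 0" --pt "1 -0.06 0.048 0 0 0 0" --pt "1 -0.06 0.048 0 0 0 0" --pt "1 -0.06 0.048 0 0 0 0" --pt "1 -0.06 0.048 0 0 0 0" --pt "1 -0.06 0.048 0 0 0 0" --pt "1 -0.06 0.048 0 0 0 0" --force 30

```text
t: 1.35
tcp_pos: [0.3741, -0.3338, 0.2084]
orientation: [[-0.991, -0.132, -0.0], [-0.132, 0.991, 0.0], [0.0, 0.001, -1.0]]
force: [0.0, -0.8, 0.1]
finger_gap: -0.001
grip_force: 0.0
```

Emit:
apply_moves --pt "1 -0.056 0.0445 0.03 0 0 0" --pt "1 -0.056 0.0445 0.03 0 0 0" --pt "1 -0.056 0.0445 0.03 0 0 0" --pt "1 -0.056 0.0445 0.03 0 0 0" --pt "1 -0.056 0.0445 0.03 0 0 0" --pt "1 -0.056 0.0445 0.03 0 0 0" --pt "1 -0.056 0.0445 0.03 0 0 0" --pt "1 -0.056 0.0445 0.03 0 0 0" --pt "1 0 0 0 0 0 0" --pt "1 0 0 0 0 0 0"

```text
t: 2.6
tcp_pos: [0.5717, -0.129, 0.0886]
orientation: [[-0.991, -0.132, -0.001], [-0.132, 0.991, -0.0], [0.001, -0.0, -1.0]]
force: [0.3, -1.0, -0.1]
finger_gap: -0.004
grip_force: 0.0
```

```bash
python3 - <<'E'
from h import *
s=robot.observe(); print(s['t'],s['tcp_pos'],s['force'])
im,d=cams.snapshot('scene'); cv2.imwrite('pics/s1.png',cv2.resize(im[200:370,220:460,::-1],None,fx=3.3,fy=3.3,interpolation=cv2.INTER_CUBIC))
E
```

```text
2.6 [ 0.5716632  -0.12902973  0.08864218] [ 0.33678268 -0.95325797 -0.0616906 ]
```

View pics/s1.png

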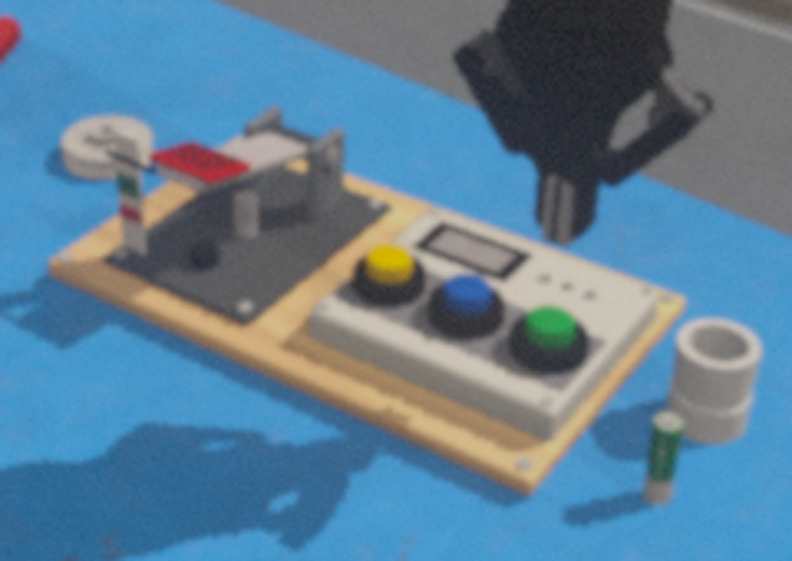

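The shut fingertips hang at crop (562,238), above the green key at (548,328). Everything else is untouched.

Emit:
apply_moves --pt "1 0 0 0.03 0 0 0" --pt "1 0 0 0.02 0 0 0" --pt "1 0 0 0.008 0 0 0" --pt "1 0 0 0.006 0 0 0" --pt "1 0 0 0.004 0 0 0" --pt "1 0 0 0.002 0 0 0" --pt "1 0 0 0 0 0 0" --pt "1 0 0 0 0 0 0" --pt "1 0 0 0 0 0 0" --pt "1 0 0 0 0 0 0"

```text
t: 3.9
tcp_pos: [0.5719, -0.1289, 0.0538]
orientation: [[-0.991, -0.132, 0.0], [-0.132, 0.991, 0.0], [-0.0, 0.0, -1.0]]
force: [-0.8, -0.4, -1.2]
finger_gap: 0.0
grip_force: 0.0
```

```bash
python3 - <<'E'
from h import *
s=robot.observe(); print(s['t'],s['tcp_pos'],s['force'])
im,d=cams.snapshot('scene'); cv2.imwrite('pics/s2.png',cv2.resize(im[200:370,220:460,::-1],None,fx=3.3,fy=3.3,interpolation=cv2.INTER_CUBIC))
E
```

```text
3.9 [ 0.57193714 -0.12887027  0.05381538] [-0.78525733 -0.39187639 -1.16630456]
```

View pics/s2.png

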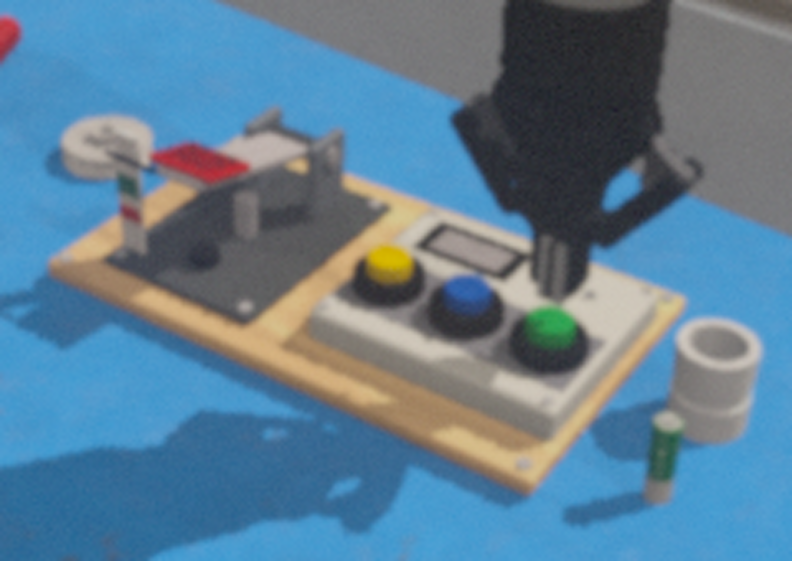

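The tip at crop (553,297) looks behind or above the green key, which is still fully visible and up, and I feel no clear force. I'll measure the tip with depth in both views.

```bash
python3 - <<'E'
from h import *
def p3(n,u,v,d):
    c=cams.camera_info(n); o,r=ray(n,u,v); return o+r*d[int(round(v)),int(round(u))]
im,d=cams.snapshot('scene')
for u,v in [(387,280),(387,285),(387,288),(389,282),(384,285),(386,298),(338,279),(362,289),(282,246),(387,305),(400,309)]:
    print(u,v,im[v,u],np.round(p3('scene',u,v,d),4), round(float(d[v,u]),3))
c=cams.camera_info('scene');T=np.linalg.inv(c['cam_to_world'])
for P in ([.572,-.129,.0538],[.572,-.129,.12],[.5737,-.1268,.059]):
    q=T@np.r_[P,1]; x,y=q[0]/q[2],q[1]/q[2]; f=1+c['k1']*(x*x+y*y); print('proj',P,c['fx']*x*f+c['cx'],c['fy']*y*f+c['cy'],q[2])
im,d=cams.snapshot('top'); cv2.imwrite('pics/t2.png',cv2.resize(im[170:300,230:450,::-1],None,fx=3.6,fy=3.6,interpolation=cv2.INTER_CUBIC))
D=np.load('/tmp/top.npz')['d']
for u,v in [(392,234),(343,240),(368,237),(288,258),(320,270)]: print('top',np.round(p3('top',u,v,D),4))
E
```

```text
387 280 [78 78 78] [ 0.0397 -0.4561  0.519 ] 0.0
387 285 [84 83 84] [ 0.561  -0.1329  0.0915] 0.736
387 288 [96 93 93] [ 0.5613 -0.1333  0.0854] 0.739
389 282 [104 103 100] [ 0.562  -0.1354  0.0982] 0.732
384 285 [98 94 97] [ 0.561  -0.1271  0.0886] 0.741
386 298 [ 46 160  82] [ 0.5676 -0.1294  0.0593] 0.759
338 279 [211 183   0] [ 0.5544 -0.0335  0.0599] 0.806
362 289 [ 48  96 168] [ 0.5595 -0.0843  0.0601] 0.78
282 246 [141  54  69] [0.5287 0.0845 0.0927] 0.842
387 305 [46 80 62] [ 0.564  -0.135   0.0494] 0.758
400 309 [200 194 180] [ 0.5852 -0.1486  0.0359] 0.771
proj [0.572, -0.129, 0.0538] 387.0248628084451 299.3491541799464 0.7647972298149414
proj [0.572, -0.129, 0.12] 390.40026313440063 266.9434542348678 0.7308618610326145
proj [0.5737, -0.1268, 0.059] 386.7926683691147 295.93877014369264 0.764485618193792
top [ 0.5741 -0.1265  0.0582]
top [ 0.56   -0.0271  0.06  ]
top [ 0.5671 -0.0778  0.0589]
top [0.5208 0.0809 0.096 ]
top [0.4984 0.0185 0.0141]
```

View pics/t2.png

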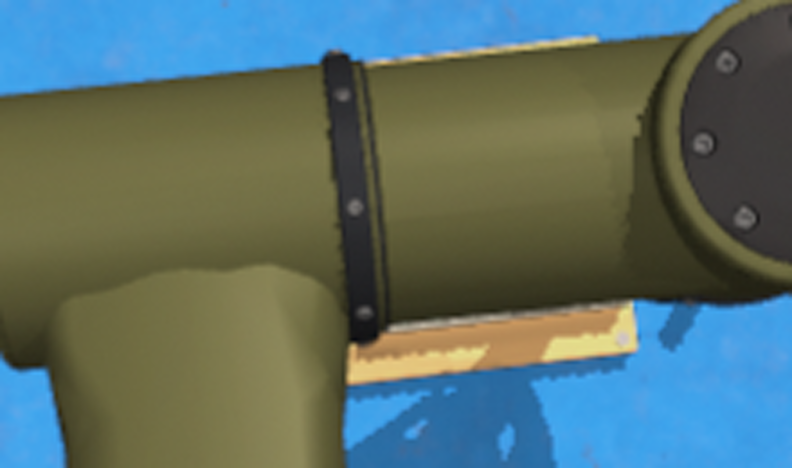

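The finger's front face is at x=0.561 with y≈-0.13, so it is centred over the key. Its end is at z≈0.08, roughly 20 mm above the reported TCP. The key tops do read 59 mm in both depth views, so the finger end really is higher than nominal. I'll lower carefully and watch the force.

Emit:
apply_moves --pt "1 0 0 0.016 0 0 0" --pt "1 0 0 0.014 0 0 0" --pt "1 0 0 0 0 0 0" --pt "1 0 0 0 0 0 0" --pt "1 0 0 0 0 0 0" --pt "1 0 0 0 0 0 0" --pt "1 0 0 0 0 0 0" --pt "1 0 0 0 0 0 0" --pt "1 0 0 0 0 0 0" --pt "1 0 0 0 0 0 0"

```text
t: 5.3
tcp_pos: [0.5719, -0.1289, 0.0388]
orientation: [[-0.991, -0.132, -0.0], [-0.132, 0.991, 0.0], [0.0, 0.0, -1.0]]
force: [0.2, -0.0, 0.4]
finger_gap: 0.001
grip_force: 0.0
```

```bash
python3 - <<'E'
from h import *
s=robot.observe(); print(s['t'],s['tcp_pos'],s['force'])
im,d=cams.snapshot('scene'); np.savez('/tmp/s3.npz',im=im,d=d)
cv2.imwrite('pics/s3.png',cv2.resize(im[250:330,330:450,::-1],None,fx=6,fy=6,interpolation=cv2.INTER_CUBIC))
for v in range(284,312):
    o,r=ray('scene',387,v); p=o+r*d[v,387]; print(v,im[v,387],np.round(p,3))
E
```

```text
5.3 [ 0.57191622 -0.12885834  0.03877892] [ 0.20210762 -0.00718525  0.37546988]
284 [86 83 84] [ 0.561 -0.133  0.094]
285 [86 86 83] [ 0.562 -0.132  0.091]
286 [90 89 89] [ 0.562 -0.133  0.089]
287 [90 90 89] [ 0.561 -0.133  0.088]
288 [99 93 94] [ 0.562 -0.133  0.085]
289 [96 93 95] [ 0.561 -0.134  0.084]
290 [95 94 95] [ 0.562 -0.133  0.081]
291 [97 93 92] [ 0.562 -0.133  0.079]
292 [99 96 97] [ 0.562 -0.134  0.077]
293 [99 96 97] [ 0.561 -0.134  0.076]
294 [101  98 100] [ 0.56  -0.135  0.075]
295 [102  99 101] [ 0.561 -0.135  0.072]
296 [100  98  99] [ 0.563 -0.134  0.068]
297 [99 99 95] [ 0.563 -0.134  0.066]
298 [ 89 101  91] [ 0.56  -0.136  0.067]
299 [ 70 107  76] [ 0.567 -0.132  0.059]
300 [ 55 111  69] [ 0.565 -0.133  0.058]
301 [ 46 109  68] [ 0.563 -0.135  0.058]
302 [ 49 108  67] [ 0.564 -0.135  0.056]
303 [ 48 103  65] [ 0.564 -0.135  0.053]
304 [51 99 64] [ 0.565 -0.134  0.05 ]
305 [53 84 65] [ 0.564 -0.135  0.049]
306 [54 64 63] [ 0.561 -0.137  0.05 ]
307 [47 52 58] [ 0.561 -0.137  0.048]
308 [50 49 61] [ 0.557 -0.14   0.049]
309 [51 51 60] [ 0.559 -0.139  0.046]
310 [46 51 57] [ 0.558 -0.14   0.045]
311 [48 49 58] [ 0.557 -0.14   0.043]
```

View pics/s3.png

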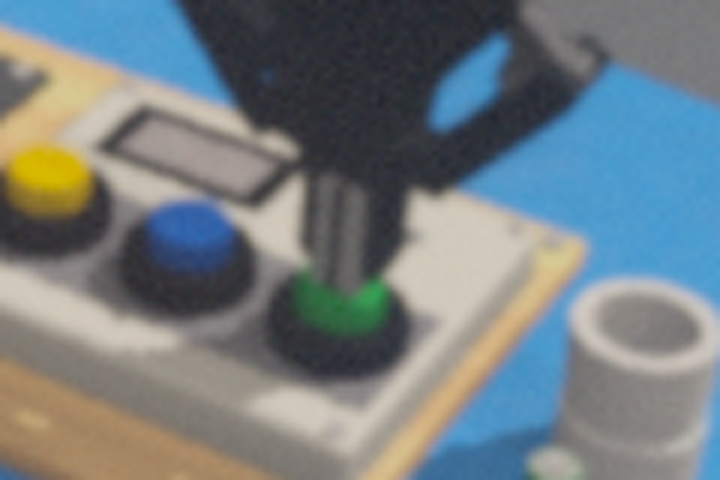

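The tip's lower end is at z≈0.065, row 298, just above the green key. TCP minus tip is about -26 mm, so I expect contact near TCP 0.033.

Emit:
apply_moves --pt "1 0 0 0.006 0 0 0" --pt "1 0 0 0.006 0 0 0" --pt "1 0 0 0.004 0 0 0" --pt "1 0 0 0 0 0 0" --pt "1 0 0 0 0 0 0" --pt "1 0 0 0 0 0 0" --pt "1 0 0 0 0 0 0" --pt "1 0 0 0 0 0 0" --pt "1 0 0 0 0 0 0" --pt "1 0 0 0 0 0 0"

```text
t: 6.6
tcp_pos: [0.5721, -0.1289, 0.0309]
orientation: [[-0.991, -0.132, 0.0], [-0.132, 0.991, -0.0], [-0.0, -0.0, -1.0]]
force: [0.6, -0.3, 4.2]
finger_gap: 0.002
grip_force: 2.3
```

Emit:
apply_moves --pt "1 0 0 0.002 0 0 0" --pt "1 0 0 0 0 0 0" --pt "1 0 0 0 0 0 0" --pt "1 0 0 0 0 0 0" --pt "1 0 0 0 0 0 0" --pt "1 0 0 0 0 0 0" --pt "1 0 0 0 0 0 0" --pt "1 0 0 0 0 0 0" --pt "1 0 0 0 0 0 0" --pt "1 0 0 0 0 0 0"

```text
t: 7.85
tcp_pos: [0.5722, -0.1289, 0.0306]
orientation: [[-0.991, -0.132, 0.001], [-0.132, 0.991, -0.0], [-0.001, -0.0, -1.0]]
force: [-0.5, -0.4, 8.5]
finger_gap: -0.002
grip_force: 4.0
```

```bash
python3 - <<'E'
from h import *
im,d=cams.snapshot('scene'); np.savez('/tmp/s4.npz',im=im,d=d)
a=np.load('/tmp/s3.npz')['im']
for v in range(294,310): print(v,a[v,381],im[v,381],a[v,387],im[v,387],a[v,392],im[v,392])
s=robot.observe(); print(s['t'],s['tcp_pos'],s['force'])
E
```

```text
294 [111 126 107] [78 78 80] [101  98 100] [102  96  97] [55 59 64] [49 53 56]
295 [ 87 112  90] [76 76 75] [102  99 101] [103 100  99] [61 74 68] [54 59 63]
296 [ 71 102  76] [77 83 78] [100  98  99] [107 106 106] [60 99 70] [58 57 65]
297 [ 53 103  68] [79 96 83] [99 99 95] [106 103 102] [ 57 135  81] [54 55 61]
298 [ 47 104  65] [ 81 102  83] [ 89 101  91] [101  99 100] [ 55 154  84] [51 56 62]
299 [ 49 100  63] [ 79 102  83] [ 70 107  76] [108 105 103] [ 54 156  85] [53 73 67]
300 [50 99 63] [ 73 103  80] [ 55 111  69] [104 100 102] [ 54 143  79] [ 53 102  70]
301 [44 91 60] [ 58 105  68] [ 46 109  68] [102 102  99] [ 50 126  72] [ 51 129  78]
302 [49 89 60] [ 49 102  67] [ 49 108  67] [ 89 101  89] [ 46 114  69] [ 57 139  80]
303 [47 81 62] [47 84 58] [ 48 103  65] [ 68 101  76] [ 52 103  67] [ 51 125  68]
304 [48 65 58] [45 65 59] [51 99 64] [ 52 100  67] [46 88 62] [55 99 66]
305 [51 54 54] [48 50 58] [53 84 65] [48 85 61] [52 69 64] [53 71 63]
306 [50 53 55] [50 53 56] [54 64 63] [53 63 62] [54 61 64] [51 58 61]
307 [47 50 54] [47 50 55] [47 52 58] [55 57 62] [56 56 64] [53 55 61]
308 [50 50 58] [47 49 58] [50 49 61] [51 55 61] [49 51 59] [49 54 62]
309 [47 52 57] [51 50 58] [51 51 60] [51 50 60] [52 56 63] [49 53 60]
7.9 [ 0.57216891 -0.1289392   0.03061288] [-0.09279496 -0.41982586  7.87288577]
```

Green is bottomed out, with force at 8 N against a 5 N full-travel spring and the tip about 22 mm above the reported TCP. Now I'll lift, let it spring back and go to yellow, 100 mm along tool y.

Emit:
apply_moves --pt "1 0 0 -0.02 0 0 0" --pt "1 0 0 -0.024 0 0 0" --pt "1 0 0 -0.024 0 0 0" --pt "1 0 0.05 0 0 0 0" --pt "1 0 0.05 0 0 0 0" --pt "1 0 0.05 0 0 0 0" --pt "1 0 0.05 0 0 0 0" --pt "1 0 0 0 0 0 0" --pt "1 0 0 0 0 0 0" --pt "1 0 0 0 0 0 0"

```text
t: 9.15
tcp_pos: [0.5587, -0.0304, 0.0638]
orientation: [[-0.991, -0.131, -0.0], [-0.131, 0.991, -0.0], [0.0, 0.0, -1.0]]
force: [-0.3, 0.3, 0.3]
finger_gap: 0.001
grip_force: 0.0
```

```bash
python3 - <<'E'
from h import *
s=robot.observe(); print(s['t'],s['tcp_pos'],s['force'])
im,d=cams.snapshot('scene')
cv2.imwrite('pics/s5.png',cv2.resize(im[220:330,290:450,::-1],None,fx=5,fy=5,interpolation=cv2.INTER_CUBIC))
E
```

```text
9.15 [ 0.55868368 -0.03038324  0.06381381] [-0.26273743  0.27290989  0.318988  ]
```

View pics/s5.png

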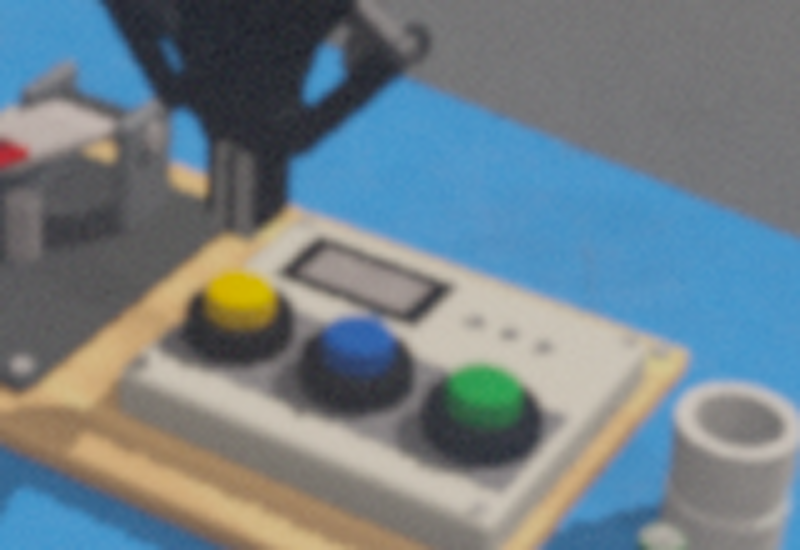

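The green key is back up at crop (485,395). The tip at (235,232) hangs over the yellow key at (240,297). Pressing yellow now.

Emit:
apply_moves --pt "1 0 0 0.03 0 0 0" --pt "1 0 0 0.02 0 0 0" --pt "1 0 0 0.008 0 0 0" --pt "1 0 0 0.006 0 0 0" --pt "1 0 0 0.003 0 0 0" --pt "1 0 0 0.001 0 0 0" --pt "1 0 0 0 0 0 0" --pt "1 0 0 0 0 0 0" --pt "1 0 0 0 0 0 0" --pt "1 0 0 0 0 0 0"

```text
t: 10.45
tcp_pos: [0.5586, -0.03, 0.0307]
orientation: [[-0.991, -0.132, -0.0], [-0.132, 0.991, -0.0], [0.0, -0.0, -1.0]]
force: [-6.2, -0.2, 6.3]
finger_gap: -0.003
grip_force: 3.2
```

```bash
python3 - <<'E'
from h import *
im,d=cams.snapshot('scene'); a=np.load('/tmp/scene.npz')['im']
for n,i in(('before',a),('now',im)):
    h=cv2.cvtColor(i[265:300,320:355],cv2.COLOR_RGB2HSV); m=(h[...,0]>20)&(h[...,0]<35)&(h[...,1]>150); 
    print(n,m.sum(1).tolist())
s=robot.observe(); print(s['force'],s['torque'],s['tcp_pos'])
E
```

```text
before [0, 0, 0, 0, 0, 0, 0, 0, 0, 4, 8, 11, 13, 14, 14, 14, 13, 13, 11, 7, 0, 0, 0, 0, 0, 0, 0, 0, 0, 0, 0, 0, 0, 0, 0]
now [0, 0, 0, 0, 0, 0, 0, 0, 0, 0, 0, 0, 0, 0, 0, 2, 3, 7, 9, 9, 2, 0, 0, 0, 0, 0, 0, 0, 0, 0, 0, 0, 0, 0, 0]
[-5.88500066  0.42257822  6.62730253] [-0.08543248  1.76496755 -0.00778673] [ 0.55856776 -0.03001172  0.03065282]
```

The yellow key is down, with only a sliver of its front edge left in view. Lift, then over to blue, 50 mm back along tool y.

Emit:
apply_moves --pt "1 0 0 -0.02 0 0 0" --pt "1 0 0 -0.024 0 0 0" --pt "1 0 0 -0.024 0 0 0" --pt "1 0 -0.05 0 0 0 0" --pt "1 0 -0.05 0 0 0 0" --pt "1 0 0 0 0 0 0" --pt "1 0 0 0 0 0 0" --pt "1 0 0 0 0 0 0" --pt "1 0 0 0.02 0 0 0" --pt "1 0 0 0 0 0 0"

```text
t: 11.75
tcp_pos: [0.5644, -0.079, 0.0523]
orientation: [[-0.991, -0.133, -0.002], [-0.133, 0.991, 0.0], [0.002, 0.0, -1.0]]
force: [-0.1, 0.5, 0.1]
finger_gap: -0.004
grip_force: 0.0
```

Emit:
apply_moves --pt "1 0 0 0.01 0 0 0" --pt "1 0 0 0.02 0 0 0" --pt "1 0 0 0.008 0 0 0" --pt "1 0 0 0.006 0 0 0" --pt "1 0 0 0.003 0 0 0" --pt "1 0 0 0.001 0 0 0" --pt "1 0 0 0 0 0 0" --pt "1 0 0 0 0 0 0" --pt "1 0 0 0 0 0 0" --pt "1 0 0 0 0 0 0"

```text
t: 13.0
tcp_pos: [0.5651, -0.0793, 0.0306]
orientation: [[-0.991, -0.132, -0.0], [-0.132, 0.991, 0.0], [0.0, 0.0, -1.0]]
force: [-4.4, 2.6, 6.3]
finger_gap: -0.002
grip_force: 3.3
```

```bash
python3 - <<'E'
from h import *
im,d=cams.snapshot('scene'); a=np.load('/tmp/scene.npz')['im']
for n,i in(('before',a),('now',im)):
    h=cv2.cvtColor(i[265:300,320:355],cv2.COLOR_RGB2HSV); m=(h[...,0]>20)&(h[...,0]<35)&(h[...,1]>150); 
    print(n,'yellow',m.sum(1)[5:25].tolist())
    h=cv2.cvtColor(i[275:312,345:376],cv2.COLOR_RGB2HSV); m=(h[...,0]>98)&(h[...,0]<122)&(h[...,1]>150)&(h[...,2]>60); 
    print(n,'blue',m.sum(1).tolist())
s=robot.observe(); print(s['t'],s['force'],s['torque'],s['tcp_pos'])
E
```

```text
before yellow [0, 0, 0, 0, 4, 8, 11, 13, 14, 14, 14, 13, 13, 11, 7, 0, 0, 0, 0, 0]
before blue [0, 0, 0, 0, 0, 0, 0, 0, 0, 3, 9, 11, 12, 12, 13, 11, 9, 2, 1, 0, 0, 0, 0, 0, 0, 0, 0, 0, 0, 0, 0, 0, 0, 0, 0, 0, 0]
now yellow [0, 0, 0, 0, 4, 8, 11, 13, 14, 14, 14, 13, 13, 11, 9, 3, 0, 0, 0, 0]
now blue [0, 0, 0, 0, 0, 0, 0, 0, 0, 0, 0, 0, 0, 0, 0, 0, 2, 2, 1, 0, 0, 0, 0, 0, 0, 0, 0, 0, 0, 0, 0, 0, 0, 0, 0, 0, 0]
13.05 [-4.97632901  2.20922346  7.7857178 ] [0.7647048  1.70708451 0.04845022] [ 0.56514526 -0.07929648  0.03065826]
```

Blue is down and yellow is back up. Lift well clear and go over the lever pad: tx +25.5 mm, ty +165 mm, up 70 mm.

Emit:
apply_moves --pt "1 0 0 -0.04 0 0 0" --pt "1 0 0 -0.05 0 0 0" --pt "1 0 0 -0.05 0 0 0" --pt "1 0.0085 0.055 0 0 0 0" --pt "1 0.0085 0.055 0 0 0 0" --pt "1 0.0085 0.055 0 0 0 0" --pt "1 0.0085 0.055 0 0 0 0" --pt "1 0.0085 0.055 0 0 0 0" --pt "1 0.0085 0.055 0 0 0 0" --pt "1 0 0 0 0 0 0"

```text
t: 14.3
tcp_pos: [0.5183, 0.0822, 0.1009]
orientation: [[-0.991, -0.134, 0.001], [-0.134, 0.991, 0.001], [-0.001, 0.001, -1.0]]
force: [0.2, -0.4, 0.6]
finger_gap: 0.001
grip_force: 0.0
```

```bash
python3 - <<'E'
from h import *
s=robot.observe(); print(s['t'],s['tcp_pos'],s['force'])
im,d=cams.snapshot('scene'); np.savez('/tmp/s6.npz',im=im,d=d); a=np.load('/tmp/scene.npz')['im']
for n,i in(('before',a),('now',im)):
    h=cv2.cvtColor(i[275:312,345:376],cv2.COLOR_RGB2HSV); m=(h[...,0]>98)&(h[...,0]<122)&(h[...,1]>150)&(h[...,2]>60); 
    print(n,'blue',m.sum(1).tolist())
cv2.imwrite('pics/s6.png',cv2.resize(im[180:300,230:350,::-1],None,fx=5,fy=5,interpolation=cv2.INTER_CUBIC))
E
```

```text
14.3 [0.51829985 0.08215397 0.10088157] [ 0.1966447  -0.38323709  0.57280608]
before blue [0, 0, 0, 0, 0, 0, 0, 0, 0, 3, 9, 11, 12, 12, 13, 11, 9, 2, 1, 0, 0, 0, 0, 0, 0, 0, 0, 0, 0, 0, 0, 0, 0, 0, 0, 0, 0]
now blue [0, 0, 0, 0, 0, 0, 0, 0, 0, 1, 9, 11, 13, 13, 13, 11, 8, 1, 0, 0, 0, 0, 0, 0, 0, 0, 0, 0, 0, 0, 0, 0, 0, 0, 0, 0, 0]
```

View pics/s6.png

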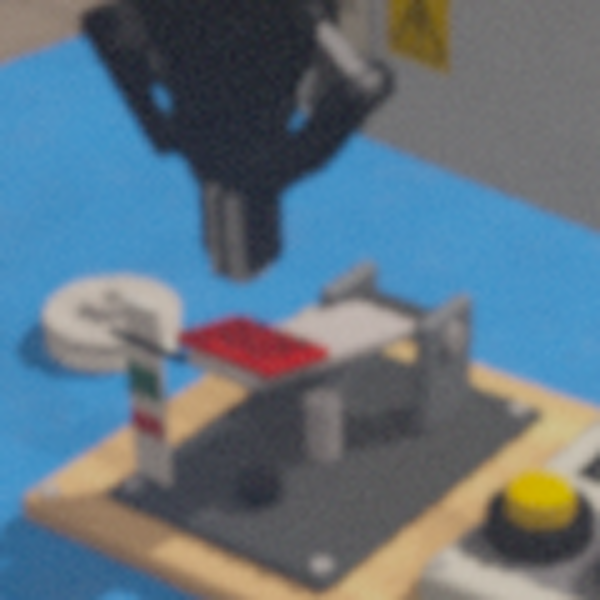

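Blue is back up. The tip at crop (240,272) is above the red pad centred at (254,347), and the pointer is above the green band. I'll compare tip and pad in this same view for any lateral offset.

```bash
python3 - <<'E'
from h import *
D=np.load('/tmp/s6.npz'); im,d=D['im'],D['d']
h=cv2.cvtColor(im,cv2.COLOR_RGB2HSV); m=np.zeros(h.shape[:2],np.uint8)
b=(slice(235,262),slice(262,300)); m[b]=((h[...,0]<8)|(h[...,0]>172))[b]&(h[...,1]>120)[b]&(h[...,2]>60)[b]
ys,xs=np.nonzero(m); print('pad px',xs.min(),xs.max(),ys.min(),ys.max(),xs.mean(),ys.mean())
P=np.array([ (lambda o,r:o+r*d[v,u])(*ray('scene',u,v)) for u,v in zip(xs,ys) if d[v,u]>0]); print('pad 3d',P.mean(0).round(4),np.median(P,0).round(4))
for u in range(270,288,2):
    for v in (226,230,233):
        o,r=ray('scene',u,v); print(u,v,im[v,u,0],np.round(o+r*d[v,u],3),end=' ')
    print()
E
```

```text
pad px 267 294 245 254 280.7469879518072 249.31927710843374
pad 3d [0.5165 0.0749 0.0946] [0.5156 0.0736 0.0949]
270 226 64 [0.51  0.094 0.139] 270 230 64 [0.667 0.279 0.001] 270 233 69 [ 0.659  0.269 -0.001] 
272 226 86 [0.507 0.085 0.143] 272 230 85 [0.507 0.086 0.135] 272 233 90 [0.508 0.087 0.128] 
274 226 73 [0.508 0.08  0.145] 274 230 74 [0.507 0.08  0.138] 274 233 69 [0.508 0.082 0.13 ] 
276 226 94 [0.51  0.077 0.145] 276 230 91 [0.508 0.076 0.138] 276 233 88 [0.508 0.076 0.132] 
278 226 73 [0.513 0.076 0.145] 278 230 81 [0.511 0.073 0.138] 278 233 87 [0.511 0.075 0.131] 
280 226 47 [0.512 0.069 0.148] 280 230 48 [0.513 0.07  0.138] 280 233 53 [0.514 0.072 0.131] 
282 226 45 [0.515 0.067 0.147] 282 230 46 [0.517 0.07  0.137] 282 233 66 [0.516 0.069 0.131] 
284 226 45 [0.523 0.071 0.142] 284 230 44 [0.523 0.071 0.134] 284 233 79 [0.527 0.075 0.125] 
286 226 65 [0.527 0.069 0.142] 286 230 63 [0.527 0.07  0.133] 286 233 66 [0.684 0.24  0.   ]
```

The tip is within about 4 mm of the pad centre. The run position is tip 75 mm, so TCP about 0.0527. I'll lower 40 mm first and nudge 3 mm sideways.

Emit:
apply_moves --pt "1 0 -0.006 0.02 0 0 0" --pt "1 0 0 0.02 0 0 0" --pt "1 0 0 0.01 0 0 0" --pt "1 0 0 0.01 0 0 0" --pt "1 0 0 0.01 0 0 0" --pt "1 0 0 0.01 0 0 0" --pt "1 0 0 0 0 0 0" --pt "1 0 0 0 0 0 0" --pt "1 0 0 0 0 0 0" --pt "1 0 0 0 0 0 0"

```text
t: 15.6
tcp_pos: [0.5187, 0.0778, 0.0602]
orientation: [[-0.991, -0.132, 0.0], [-0.132, 0.991, -0.0], [-0.0, -0.0, -1.0]]
force: [-2.1, -1.1, 5.0]
finger_gap: -0.002
grip_force: 2.3
```

The force is 5.0 N at tip 82.5 mm, as expected. Another 7.5 mm takes it to run.

Emit:
apply_moves --pt "1 0 0 0.005 0 0 0" --pt "1 0 0 0.005 0 0 0" --pt "1 0 0 0.005 0 0 0" --pt "1 0 0 0 0 0 0" --pt "1 0 0 0 0 0 0" --pt "1 0 0 0 0 0 0" --pt "1 0 0 0 0 0 0" --pt "1 0 0 0 0 0 0" --pt "1 0 0 0 0 0 0" --pt "1 0 0 0 0 0 0"

```text
t: 16.85
tcp_pos: [0.5184, 0.0779, 0.0528]
orientation: [[-0.991, -0.132, -0.0], [-0.132, 0.991, 0.0], [0.0, 0.0, -1.0]]
force: [-4.1, -1.0, 6.6]
finger_gap: -0.001
grip_force: 2.9
```

```bash
python3 - <<'E'
from h import *
s=robot.observe(); print(s['t'],s['tcp_pos'],s['force'])
im,d=cams.snapshot('scene')
cv2.imwrite('pics/s7.png',cv2.resize(im[220:290,240:310,::-1],None,fx=8,fy=8,interpolation=cv2.INTER_CUBIC))
E
```

```text
16.85 [0.51843393 0.07789117 0.05275955] [-4.10765548 -1.01504128  6.63389934]
```

View pics/s7.png

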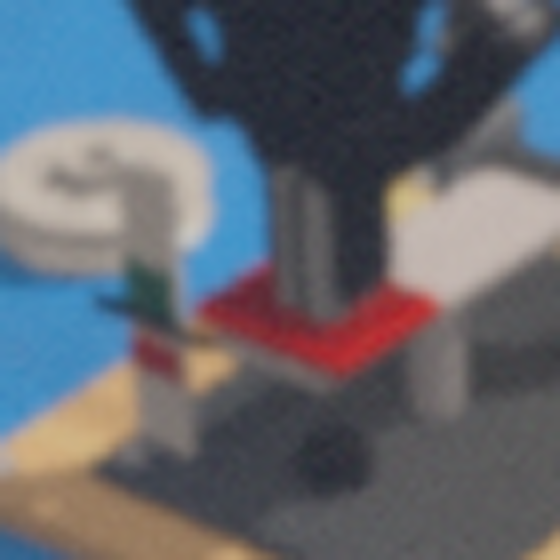

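The pointer crosses the scale at crop (150,315), at the lower part of the green band at (150,290) and clear of the red at (155,355). The camera looks down, so parallax makes the pointer appear low. I'll check the pad height by depth.

```bash
python3 - <<'E'
from h import *
im,d=cams.snapshot('scene'); h=cv2.cvtColor(im,cv2.COLOR_RGB2HSV)
ys,xs=np.nonzero(((h[...,0]<8)|(h[...,0]>172))&(h[...,1]>140)&(h[...,2]>60)); k=(xs>263)&(xs<297)&(ys>250)&(ys<268)
P=np.array([(lambda o,r:o+r*d[v,u])(*ray('scene',u,v)) for u,v in zip(xs[k],ys[k]) if d[v,u]>0])
print(len(P),np.median(P,0).round(4),P[:,2].min(),P[:,2].max())
A=np.c_[P[:,:2]-[.518,.078],np.ones(len(P))]; print('plane',np.linalg.lstsq(A,P[:,2],rcond=None)[0])
s=robot.observe(); print(s['t'],s['tcp_pos'],s['force'])
E
```

```text
134 [0.5065 0.0672 0.0745] 0.07075786742586954 0.07692490601927993
plane [-0.03045358  0.01791847  0.07431717]
16.95 [0.5184187  0.07787011 0.05274814] [-4.68763578 -0.93099195  6.15217147]
```

The pad is at 74.5 mm with about 6.5 N on it, so the lever is at roughly 0.20 rad and steady. Handing in.

```bash
python3 -c "
from plant import robot
print(robot.hand_in())"
```

```text
the job is handed in; nothing more can be done
None
```

I pressed green, yellow and blue fully down in that order, and each sprang back up; I handed in at about 17 s with the lever held at run (about 0.20 rad, pointer in the green band) and no sign that the loose parts had been touched.

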